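# Turn the knife blank over and hold it level for inspection

### The job

The steel knife blank leaning in the green vee rest has its grooved face hidden underneath. Turn the blank over so that its grooved face is on top, then lift it clear and hold it level and steady in the air, about 10 cm above the middle of the dark granite block, grooved face up. Finish while still holding it there in the gripper, and leave the other things on the bench where they are.

Things in the scene. Friction and masses are not known exactly. Their poses are not given: they have to be found in the camera images.
- blank: Knife blank: loose flat steel plate 84 x 60 x 10 mm, two dark 11 mm bolt holes, 0.29 to 0.45 kg. Origin at the plate's centre. x runs along the 84 mm side (at the start up the slope, to the free upper edge), y along the 60 mm side (parallel to the vee), z is the outward normal of the grooved face (groove 20 mm wide, 3 mm deep, running along y across the middle); the other face is plain.
- blank_edge (a point): Middle of the blank's 60 mm edge that is uppermost at the start, 42 mm from its centre along its x. At the start the blank leans, plain face up, on the flank at the rest's -x side, x 35 degrees from upright; the upper 38 mm stand free beyond the flank, and both ends (the 84 mm sides) overhang the flank by 8 to 12 mm.
- rest: Vee rest: green casting fixed to the bench; origin at the centre of the underside of its base plate, 100 (x) x 76 (y) x 12 mm. The vee runs along y. Two flat flanks, 50 mm long up the slope, 40 mm wide along y, 10 mm thick, one leaning 35 degrees from upright towards -x, the other 35 degrees towards +x. Their tops are about 66 mm above the bench.
- rest_vee (a point): Bottom of the vee, where the two flank faces meet, at mid width: 25 mm above the bench over the rest's origin; axes as the rest's. When the blank leans on a flank its lower edge is 4 mm up the flank from here, its centre 46 mm up and 5 mm off the flank's face. It stays by itself when leant on either flank.
- block: The dark granite inspection block, 150 (x) x 200 (y) x 50 mm high, fixed; origin at the centre of its underside.
- block_top (a point): Centre of the top face of the granite block, 50 mm above the bench.
- hexkey: Bystander, loose, to be left alone: bent steel hex key lying flat, 120 mm by 28 mm, bar 8 mm thick.
- cutter: Bystander, loose, to be left alone: small dark steel milling cutter, 48 mm across, 34 mm tall.
- nut: Bystander, loose, to be left alone: steel collet ring, 46 mm across, 22 mm tall.
- oiler: Bystander, loose, to be left alone: grey oil bottle, 52 mm across, 120 mm tall.
- brush: Bystander, loose, to be left alone: brush lying on the bench.
- parallel: Bystander, loose, to be left alone: plain steel bar, 30 x 100 x 16 mm, lying flat.
- wrench: Bystander, loose, to be left alone: wrench lying on the bench at its left side.
Things that resemble listed ones, but are neither listed nor needed, are in the scene too. What is shaped like the blank but orange or yellow is not meant.

How it is judged:
On the way:
1. the blank is turned over: its grooved face looks upward (angle between blank's own z axis and vertical below 1.1 rad), for 0.2 s.
At the end, for the whole second after the job is handed in: The gripper holds the blank grooved face up, level within 0.12 rad (7 degrees), its centre 60 to 160 mm above the top of the granite block and within 40 mm of the block's middle seen from above, at rest (under 20 mm/s and 0.15 rad/s), pressed by the fingers and touching neither rest nor block (angle between blank's own z axis and vertical below 0.12 rad and z of blank in the frame of block_top between 0.06 and 0.16 m and horizontal distance between blank and block_top below 0.04 m and linear speed of blank below 0.02 m/s and angular speed of blank below 0.15 rad/s and contact force between blank and the fingers above 2 N and contact force between blank and rest below 0.1 N and contact force between blank and block below 0.1 N); the arm keeps its last pose, push and grip.
It fails at once if a bystander is pushed more than 30 mm or knocked over (distance of any of hexkey, cutter, nut, oiler, brush, parallel, wrench from where it was at the start of the episode above 0.03 m or angle between any of oiler, cutter's own z axis and vertical above 0.8 rad).
It also fails if it takes over 72 s, if anything falls off the work surface, if the arm or the gripper's body presses on something with over 40 N, if the wrist force passes 120 N, or if a joint passes its speed limit or range.

### The arm

A 7-joint arm with a two-finger parallel gripper is mounted at the origin on the work surface. World frame = base frame: x ahead of the robot, y to its left, z up, the work surface at z = 0. Lengths are in m, angles in rad, forces in N, time in s.
With the tool pointing down it reaches from about 0.375 to 0.925 m from the base axis. Payload 3.1 kg.
Tool frame: the origin (TCP) lies midway between the tips of the shut fingers; the grasp point (between the pads) lies hold_point_z behind it (hold_point_z is the distance from the TCP to the grasp point, in m); z points along the fingers, y is the line along which they close (so a half turn about z gives the same grasp; the last joint's range is limited). The gripper opens to 85 mm and grips with 20 to 120 N. Pads are 22 mm wide; open, the fingers measure 114 mm over their backs; the gripper's body (76 mm by 85 mm) begins 54 mm behind the grasp point. The pads swing forward as they close: fully open they stand 13 mm farther back than shut.
Start: joints at [1.076, 0.383, 0.044, 1.598, -0.018, 1.161, -0.05], TCP at [0.251, -0.599, 0.231] pointing down, gripper open.
Joint ranges: [-2.61, 2.61], [-0.41, 2.15], [-1.48, 1.57], [0, 2.5], [-1.57, 4.71], [0.05, 1.97], [-2.85, 2.85]. Speed limits (rad/s): [2.79, 2.79, 3.14, 3.14, 3.14, 3.14, 3.14].

### API

Orientations are given as a unit quaternion [w, x, y, z].
In Python, from rig import read_state, read_camera, hand_in, hold_point_z gives the robot as it stands.
- The arm moves only by the tool carry_out, never from a script. Its argument "commands" is a list of rows, each an object of numbers: "x", "y", "z": the shift along the tool's x, y, z in mm; "spin": the turn about the tool's z in degrees. In form: [{"x": .., "y": .., "z": .., "spin": ..}, ...]. A call has 1 to 8 rows; each row shifts and turns the commanded pose from where the row before left it, along the tool's axes as they then stand; what a row does not reach is not made up. A row lasts 1/8 s, in which the tool goes at most 62.5 mm and 10.7 degrees, less where a joint would pass 70% of its speed; a pose out of reach is approached as far as the arm can. A call is refused whole if a number of a shift passes 62.5 or a number of a turn 10.7, either way. A call with a gripper value outside its range is refused whole. "gripper" is the gripper's target within -1 to 1 (fully open at 1, half-way at 0, shut at -1), set as the call begins (left out, the last holds). The fingers move at their own pace and stop on an object; "newtons" is the grip in N (left out, the last holds). Time passes only in rows, so rows that do not move let the fingers close. It gives the time, the measured TCP pose, the force, the opening and the grip force at its end, in the units of the state.
- read_state(): the state, without advancing time (a new reading comes with each control period).
- read_camera(name): name is "side" or "top" or "wrist"; returns a dict with "img" (420x560x3 uint8, red, green, blue), "range_z" (420x560 float32, m along the optical axis (not along the pixel's ray), 0 where there is no reading), "intrinsics" (3x3 intrinsics, pixels), "k1" (the pictures are not rectified: a ray, as slopes to the right and down, at radius r is drawn at 1 + k1 r^2 times it, then the intrinsics apply), "rvec" (rotation vector, rad) and "tvec" (3), from world to camera coordinates, as OpenCV has them. Camera axes: x right, y down, z forward; pixel columns grow to the right and rows downward; lengths in m; the calibration is good to about 2 mm. A picture is of the moment at which its call begins.
- hand_in(): hands the job in; it is judged then, once.
The state is a dict: "time_s": time; "qpos": joint angles; "joint_velocities": joint speeds; "effort": joint torques, N m; "tool_pos": TCP position; "eef_rot": TCP orientation; "contact_force": force on the tool from outside, world axes, zero at the start; "wrist_torque": the same for the moment, N m; "width": finger opening in m; "gripper_force": force on a finger pad.
Only numpy, scipy, OpenCV 4.12 (cv2) and the standard library are available. Lean on these libraries where they do the work, as an engineer would, in place of code of your own. Each camera call takes 0.05 s, during which the arm holds its last target. There are 200 camera calls.

## Working session

There is one attempt and no reset: what is moved stays moved. The work goes in short steps, Python scripts to look and compute and a tool call to move; the robot and the scene stay as the last step left them, time stands still between calls to the robot, and variables do not carry over. Pictures are saved under pics/ and viewed, at most 10 in all, crops included, and the job is handed in when it is done.

Besides the shell and the picture viewer there is one more tool, called after ">>>" in YAML: its name, and indented under it one key for each argument. carry_out: Moves the arm, as the interface text tells. Its arguments: {"type":"object","properties":{"commands":{"type":"array","items":{"type":"object","properties":{"x":{"type":"number"},"y":{"type":"number"},"z":{"type":"number"},"spin":{"type":"number"}}}},"gripper":{"type":"number"},"newtons":{"type":"number"}},"required":["commands"]}

```bash
mkdir -p pics; cat > h.py <<'E'
import numpy as np, cv2
from rig import *
def cloud(c):
    K=c['intrinsics'];h,w=c['range_z'].shape
    d=np.array([c['k1'],0,0,0,0.])
    u,v=np.meshgrid(np.arange(w),np.arange(h))
    n=cv2.undistortPoints(np.stack([u,v],-1).reshape(-1,1,2).astype(float),K,d).reshape(h,w,2)
    z=c['range_z'];P=np.dstack([n*z[...,None],z])
    R=cv2.Rodrigues(np.array(c['rvec'],float))[0]
    return (P-np.array(c['tvec']).ravel())@R
def quatR(q):
    from scipy.spatial.transform import Rotation as Ro
    return Ro.from_quat([q[1],q[2],q[3],q[0]]).as_matrix()
E
python3 - <<'E'
from h import *
for n in ['top','side','wrist']:
    c=read_camera(n);cv2.imwrite(f'pics/{n}0.png',c['img'][...,::-1]);np.savez(f'{n}0.npz',**c)
    print(n,-cv2.Rodrigues(np.array(c['rvec'],float))[0].T@np.array(c['tvec']).ravel())
s=read_state();print(s,hold_point_z);print(quatR(s['eef_rot']).round(3))
E
```

```text
top [0.33827708 0.08286015 1.2075857 ]
side [0.00994689 0.62343115 0.85692551]
wrist [ 0.32829728 -0.56607329  0.37216934]
{'time_s': 0.15, 'qpos': array([ 1.07616631,  0.38370039,  0.04384121,  1.5992352 , -0.01788204,
        1.16120444, -0.0498809 ]), 'joint_velocities': array([-0.00051782, -0.00157379,  0.00135515, -0.00561957,  0.00145733,
        0.00051166,  0.00177639]), 'effort': array([ 2.01303825e-03, -4.34051657e+01,  1.02675196e+00, -2.49978232e+01,
        1.07213351e-02,  7.25568010e-03, -3.20109848e-06]), 'tool_pos': array([ 0.25092882, -0.59879283,  0.23013122]), 'eef_rot': array([-1.04195002e-03,  9.80369330e-01,  1.97166975e-01, -2.74668462e-04]), 'contact_force': array([ 0.09157937, -0.75331664, -0.2298339 ]), 'wrist_torque': array([-0.00440448, -0.00021284, -0.01056835]), 'gripper_force': 0.0, 'width': 0.08535845409811318} 0.0187
[[ 0.922  0.387 -0.001]
 [ 0.387 -0.922  0.002]
 [-0.    -0.002 -1.   ]]
```

View pics/top0.png

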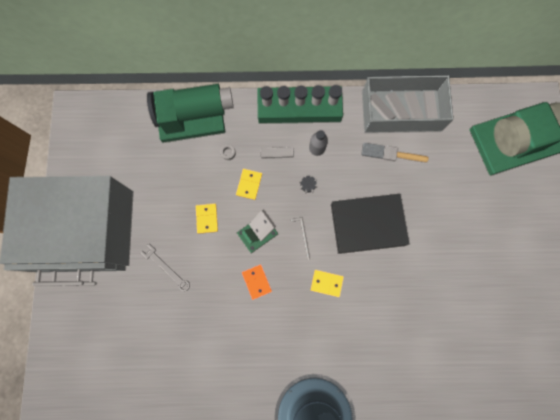

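View pics/side0.png

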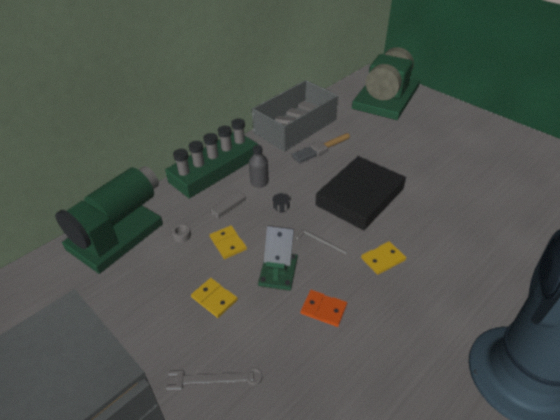

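The top view shows the blank (pale, around 262,222) leaning in the green rest (258,235), with the block at (370,222). The side view has the blank at (278,245), the rest at (278,272) and the block at (360,190). Next I'll measure the blank, rest and block.

```bash
python3 - <<'E'
from h import *
for n,box in [('top',(235,205,285,255)),('side',(250,220,305,295))]:
    c=dict(np.load(n+'0.npz'));X=cloud(c);im=c['img'].astype(int)
    x0,y0,x1,y1=box;m=np.zeros(X.shape[:2],bool);m[y0:y1,x0:x1]=1
    hsv=cv2.cvtColor(c['img'],cv2.COLOR_RGB2HSV)
    pale=m&(hsv[...,1]<45)&(X[...,2]>.035)&(c['range_z']>0)
    g=m&(hsv[...,1]>90)&(hsv[...,0]>40)&(hsv[...,0]<95)&(c['range_z']>0)
    P=X[pale];q=np.median(P,0);P=P[np.linalg.norm(P-q,axis=1)<.06]
    ce=P.mean(0);nrm=np.linalg.svd(P-ce)[2][2];nrm*=np.sign(nrm[2])
    r=abs((P-ce)@nrm);P=P[r<.004];ce=P.mean(0);nrm=np.linalg.svd(P-ce)[2][2];nrm*=np.sign(nrm[2])
    print(n,'plain face',len(P),ce.round(4),nrm.round(3),'tilt',np.degrees(np.arccos(nrm[2])),'az',np.degrees(np.arctan2(nrm[1],nrm[0])),P.min(0).round(3),P.max(0).round(3))
    a=np.array([nrm[0],nrm[1]]);a/=np.linalg.norm(a);y=np.array([-a[1],a[0],0]);x=np.cross(y,nrm)
    for ax in (x,y):
        t=(P-ce)@ax;lo,hi=np.percentile(t,[1,99]);print('  ext',lo.round(4),hi.round(4))
    tx=(P-ce)@x;ty=(P-ce)@y
    C=ce+x*(np.percentile(tx,1)+np.percentile(tx,99))/2+y*(np.percentile(ty,1)+np.percentile(ty,99))/2
    print('  face centre',C.round(4))
    G=X[g];b=G[abs(G[:,2]-.012)<.005];print('  base pts',len(b),[np.round(v,4) for v in cv2.minAreaRect((b[:,:2]*1000).astype(np.float32))[:2]],cv2.minAreaRect((b[:,:2]*1000).astype(np.float32))[2])
    gray=im.sum(2)<110
    bl=gray&(abs(X[...,2]-.05)<.008)&(c['range_z']>0)
    kk,lab,st,cc=cv2.connectedComponentsWithStats(bl.astype(np.uint8));i=1+st[1:,4].argmax()
    print('  block',cc[i],cv2.minAreaRect((X[lab==i][:,:2]*1000).astype(np.float32)),np.median(X[lab==i][:,2]))
E
```

```text
top plain face 424 [0.5169 0.1362 0.0716] [-0.463  0.664  0.587] tilt 54.0502174092399 az 124.85457531706079 [0.48  0.1   0.035] [0.555 0.173 0.106]
  ext -0.0404 0.0445
  ext -0.03 0.0293
  face centre [0.5165 0.1374 0.07  ]
  base pts 61 [array([487.7221, 157.9105]), array([83.7848, 49.7279])] 69.12745666503906Traceback (most recent call last):
  File "<stdin>", line 21, in <module>
ValueError: attempt to get argmax of an empty sequence
```

```bash
python3 - <<'E'
import cv2
a=cv2.imread('pics/top0.png')[190:265,225:300];b=cv2.imread('pics/side0.png')[215:300,235:320]
cv2.imwrite('pics/crop0.png',cv2.hconcat([cv2.resize(a,(400,400),interpolation=2),cv2.resize(b,(400,400),interpolation=2)]))
E
```

```text
(no output)
```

View pics/crop0.png

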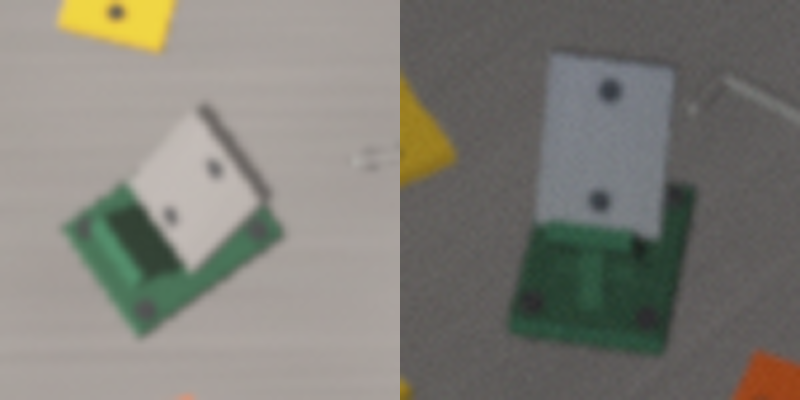

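The crop shows the blank plain face up (top view, around 200,190 in the left half). It fits as 85 x 59 mm, 54° from level, with its normal azimuth at 125°. That puts the vee at about (0.506, 0.152), with rest +x pointing along (-0.571, 0.821).

I'll spin the tool to line up with the rest and locate the block.

>>> carry_out:
  commands:
    - {"spin":-10.2}
    - {"spin":-10.2}
    - {"spin":-10.2}
    - {"spin":-10.2}
    - {"spin":-10.2}
    - {"spin":-10.2}
    - {"spin":-10.2}
    - {"spin":-10.2}
  gripper: 0

```text
invalid input
```

>>> carry_out:
  commands:
    - {"spin":-10.2}
    - {"spin":-10.2}
    - {"x":35,"y":55}
    - {"x":35,"y":55}
    - {"x":35,"y":55}
    - {"x":35,"y":55}
    - {"x":35,"y":55}
    - {"x":35,"y":55}

```text
invalid input
```

```bash
python3 - <<'E'
from h import *
c=dict(np.load('top0.npz'));X=cloud(c);im=c['img'].astype(int)
print(X[222,370],im[222,370])
bl=(im.sum(2)<130)&(abs(X[...,2]-.05)<.01);bl[:,:320]=0;bl[:,420:]=0;bl[:180]=0;bl[270:]=0
P=X[bl];print(len(P),cv2.minAreaRect((P[:,:2]*1000).astype(np.float32)),np.median(P[:,2]))
s=read_state();print(s['tool_pos'],quatR(s['eef_rot']).round(3),s['qpos'],s['width'],s['time_s'])
E
```

```text
[ 0.52546376 -0.1748715   0.04671691] [63 63 63]
0 ((0.0, 0.0), (0.0, 0.0), 0.0) nan
[ 0.25092882 -0.59879283  0.23013122] [[ 0.922  0.387 -0.001]
 [ 0.387 -0.922  0.002]
 [-0.    -0.002 -1.   ]] [ 1.07616631  0.38370039  0.04384121  1.5992352  -0.01788204  1.16120444
 -0.0498809 ] 0.08535845409811318 0.15
  return _methods._mean(a, axis=axis, dtype=dtype,
  ret = ret.dtype.type(ret / rcount)
```

Both moves were rejected as invalid. Each row may need all four keys, so I'll fill them in.

>>> carry_out:
  commands:
    - {"x":0,"y":0,"z":0,"spin":-10.2}
    - {"x":0,"y":0,"z":0,"spin":-10.2}
    - {"x":0,"y":0,"z":0,"spin":-10.2}
    - {"x":0,"y":0,"z":0,"spin":-10.2}
    - {"x":0,"y":0,"z":0,"spin":-10.2}
    - {"x":0,"y":0,"z":0,"spin":-10.2}
    - {"x":0,"y":0,"z":0,"spin":-10.2}
    - {"x":0,"y":0,"z":0,"spin":-10.2}
  gripper: 0
  newtons: 40

```text
time_s: 1.15
tool_pos: [0.2509, -0.5992, 0.2307]
eef_rot: [-0.001, 0.611, 0.792, 0.0]
contact_force: [0.4, -1.4, 0.1]
width: 0.0428
gripper_force: 0.0
```

```bash
python3 - <<'E'
from h import *
c=dict(np.load('top0.npz'));X=cloud(c);im=c['img'].astype(int)
bl=(im.sum(2)<230)&(abs(X[...,2]-.05)<.01);bl[:,:320]=0;bl[:,420:]=0;bl[:180]=0;bl[270:]=0
P=X[bl];print(len(P),cv2.minAreaRect((P[:,:2]*1000).astype(np.float32)),np.median(P[:,2]))
s=read_state();print(s['tool_pos'],quatR(s['eef_rot']).round(3),s['qpos'],s['width'],s['time_s'])
E
```

```text
3543 ((522.7271728515625, -172.46328735351562), (147.82032775878906, 198.17535400390625), 5.702907562255859) 0.0509537914871981
[ 0.25094295 -0.59915677  0.23066824] [[-0.253  0.967 -0.001]
 [ 0.967  0.253  0.001]
 [ 0.001 -0.    -1.   ]] [ 1.25969984  0.39295775 -0.19158003  1.58857087  0.07931241  1.16884839
  1.30721533] 0.04279540785184393 1.15
```

>>> carry_out:
  commands:
    - {"x":0,"y":0,"z":0,"spin":-10.2}
    - {"x":0,"y":0,"z":0,"spin":-10.2}
    - {"x":30,"y":50,"z":0,"spin":0}
    - {"x":30,"y":50,"z":0,"spin":0}
    - {"x":30,"y":50,"z":0,"spin":0}
    - {"x":30,"y":50,"z":0,"spin":0}
    - {"x":30,"y":50,"z":0,"spin":0}
    - {"x":30,"y":50,"z":0,"spin":0}

```text
time_s: 2.15
tool_pos: [0.3955, -0.2787, 0.2312]
eef_rot: [0.0, 0.464, 0.886, -0.0]
contact_force: [0.6, 0.1, -0.3]
width: 0.0424
gripper_force: 0.0
```

>>> carry_out:
  commands:
    - {"x":30,"y":50,"z":0,"spin":0}
    - {"x":30,"y":50,"z":0,"spin":0}
    - {"x":30,"y":50,"z":0,"spin":0}
    - {"x":30,"y":50,"z":0,"spin":0}
    - {"x":30,"y":50,"z":0,"spin":0}
    - {"x":30,"y":50,"z":0,"spin":0}
    - {"x":20,"y":30,"z":0,"spin":0}
    - {"x":0,"y":0,"z":0,"spin":0}

```text
time_s: 3.15
tool_pos: [0.5524, 0.0766, 0.2313]
eef_rot: [-0.001, 0.461, 0.888, 0.001]
contact_force: [-0.4, -0.3, 0.7]
width: 0.0425
gripper_force: 0.0
```

```bash
cat >> h.py <<'E'
A=np.array([-.571,.821]);B=np.array([.821,.571]);V=np.array([.506,.152])
def st():
    s=read_state();p=s['tool_pos'];d=p[:2]-V
    R=quatR(s['eef_rot']);print('a %.1f b %.1f z %.1f'%(d@A*1e3,d@B*1e3,p[2]*1e3),R[:,0].round(3),R[:,2].round(3),'w',s['width'],'F',s['contact_force'].round(1),'g',s['gripper_force'],'q',s['qpos'].round(2),s['time_s'])
E
python3 - <<'E'
from h import *
st();c=read_camera('wrist');cv2.imwrite('pics/w1.png',c['img'][...,::-1])
E
```

```text
a -88.4 b -5.0 z 231.3 [-0.576  0.818  0.002] [ 0.     0.003 -1.   ] w 0.04248702129786259 F [-0.4 -0.3  0.7] g 0.0 q [ 0.44  0.3  -0.76  1.79  0.22  1.14  0.23] 3.15
```

View pics/w1.png

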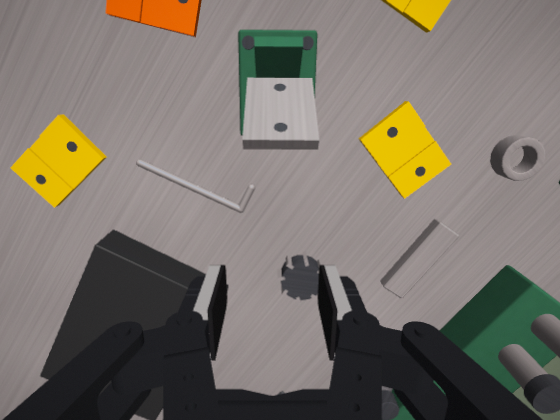

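The wrist view shows the blank, (244–318, 80–148), square to the gripper and centred to within about 5 mm. I'll go down behind it and push slowly.

>>> carry_out:
  commands:
    - {"x":2,"y":5,"z":0,"spin":0}
    - {"x":0,"y":0,"z":50,"spin":0}
    - {"x":0,"y":0,"z":50,"spin":0}
    - {"x":0,"y":0,"z":50,"spin":0}
    - {"x":0,"y":0,"z":0,"spin":0}
    - {"x":5,"y":0,"z":0,"spin":0}
    - {"x":5,"y":0,"z":0,"spin":0}
    - {"x":5,"y":0,"z":0,"spin":0}

```text
time_s: 4.2
tool_pos: [0.5481, 0.0894, 0.0834]
eef_rot: [0.002, 0.464, 0.886, 0.001]
contact_force: [-0.4, 0.3, -0.6]
width: 0.0424
gripper_force: 0.0
```

>>> carry_out:
  commands:
    - {"x":4,"y":0,"z":0,"spin":0}
    - {"x":4,"y":0,"z":0,"spin":0}
    - {"x":4,"y":0,"z":0,"spin":0}
    - {"x":4,"y":0,"z":0,"spin":0}
    - {"x":4,"y":0,"z":0,"spin":0}
    - {"x":4,"y":0,"z":0,"spin":0}
    - {"x":4,"y":0,"z":0,"spin":0}
    - {"x":4,"y":0,"z":0,"spin":0}

```text
time_s: 5.2
tool_pos: [0.5281, 0.1157, 0.0812]
eef_rot: [-0.0, 0.464, 0.886, 0.0]
contact_force: [1.6, -1.6, 1.0]
width: 0.0427
gripper_force: 0.9
```

```bash
python3 - <<'E'
from h import *
st();cs=[read_camera(n)['img'] for n in ('side','wrist')]
a=cv2.resize(cs[0][190:300,220:350],(400,338),interpolation=2);b=cv2.resize(cs[1],(400,300))
o=np.zeros((338,800,3),np.uint8);o[:,:400]=a;o[:300,400:]=b;cv2.imwrite('pics/p2.png',o[...,::-1])
E
```

```text
a -42.4 b -2.6 z 81.2 [-0.57   0.822  0.001] [-0.001  0.001 -1.   ] w 0.042734337103440184 F [ 1.6 -1.6  1. ] g 0.9185178461484611 q [ 0.3   0.46 -0.69  1.95  0.39  0.86  0.01] 5.2
```

View pics/p2.png

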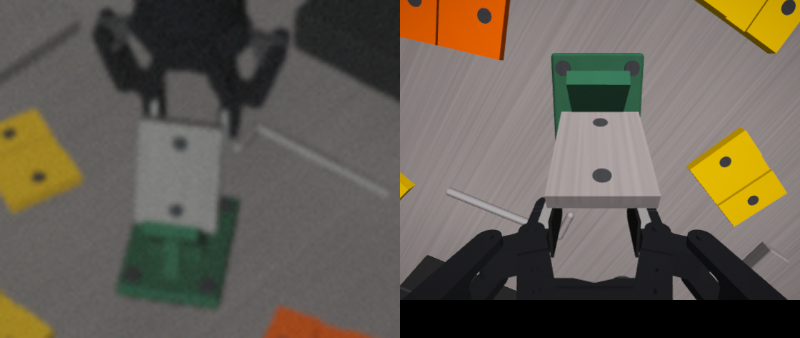

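Both fingers are behind the blank's upper edge (right half, around 555 and 637, row 210) and pushing lightly. I'll keep going.

>>> carry_out:
  commands:
    - {"x":4,"y":0,"z":0,"spin":0}
    - {"x":4,"y":0,"z":0,"spin":0}
    - {"x":4,"y":0,"z":0,"spin":0}
    - {"x":4,"y":0,"z":0,"spin":0}
    - {"x":4,"y":0,"z":0,"spin":0}
    - {"x":4,"y":0,"z":0,"spin":0}
    - {"x":4,"y":0,"z":0,"spin":0}
    - {"x":4,"y":0,"z":0,"spin":0}

```text
time_s: 6.3
tool_pos: [0.5101, 0.1415, 0.0813]
eef_rot: [-0.0, 0.464, 0.886, 0.0]
contact_force: [0.7, 0.1, -0.9]
width: 0.0428
gripper_force: 0.1
```

>>> carry_out:
  commands:
    - {"x":3,"y":0,"z":0,"spin":0}
    - {"x":3,"y":0,"z":0,"spin":0}
    - {"x":3,"y":0,"z":0,"spin":0}
    - {"x":3,"y":0,"z":0,"spin":0}
    - {"x":3,"y":0,"z":0,"spin":0}
    - {"x":3,"y":0,"z":0,"spin":0}
    - {"x":3,"y":0,"z":0,"spin":0}
    - {"x":3,"y":0,"z":0,"spin":0}

```text
time_s: 7.3
tool_pos: [0.4966, 0.1611, 0.0813]
eef_rot: [0.0, 0.464, 0.886, 0.0]
contact_force: [0.0, 1.3, -0.0]
width: 0.0423
gripper_force: 0.0
```

```bash
python3 - <<'E'
from h import *
st();cs=[read_camera(n)['img'] for n in ('side','wrist')]
a=cv2.resize(cs[0][190:300,220:350],(400,338),interpolation=2);b=cv2.resize(cs[1],(400,300))
o=np.zeros((338,800,3),np.uint8);o[:,:400]=a;o[:300,400:]=b;cv2.imwrite('pics/p3.png',o[...,::-1])
E
```

```text
a 12.8 b -2.5 z 81.3 [-0.57   0.822 -0.   ] [ 0.  0. -1.] w 0.042348173212908014 F [ 0.   1.3 -0. ] g 0.0 q [ 0.22  0.44 -0.72  1.99  0.38  0.85 -0.1 ] 7.3
```

View pics/p3.png

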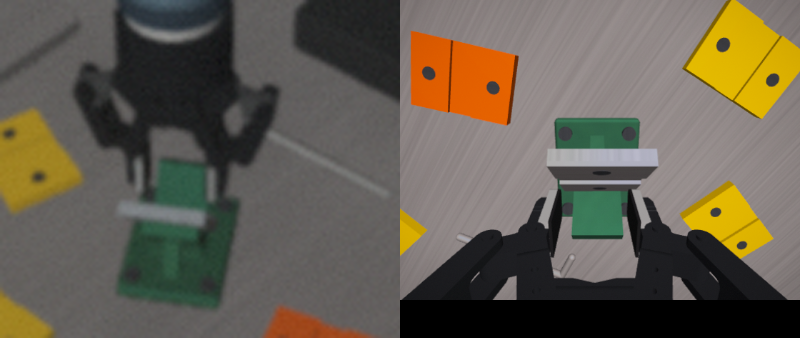

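The blank has fallen onto the +x flank with its grooved face up (edge-on around 160,212 in the left half). Now I'll rise, open, and lower astride the middle of its 84 mm sides.

>>> carry_out:
  commands:
    - {"x":-3,"y":0,"z":-30,"spin":0}
    - {"x":0,"y":0,"z":-50,"spin":0}
    - {"x":0,"y":0,"z":-50,"spin":0}
    - {"x":0,"y":0,"z":0,"spin":0}
    - {"x":0,"y":0,"z":0,"spin":0}
    - {"x":0,"y":0,"z":0,"spin":0}
  gripper: 1

```text
time_s: 8.15
tool_pos: [0.4972, 0.1578, 0.2096]
eef_rot: [-0.001, 0.464, 0.886, -0.001]
contact_force: [0.5, 0.4, -0.9]
width: 0.0854
gripper_force: 0.0
```

```bash
python3 - <<'E'
from h import *
st();c=read_camera('wrist');X=cloud(c);hsv=cv2.cvtColor(c['img'],cv2.COLOR_RGB2HSV)
D=X[...,:2]-V;a=D@A;b=D@B
m=(abs(a-.03)<.06)&(abs(b)<.045)&(hsv[...,1]<45)&(X[...,2]>.03)&(X[...,2]<.125)&(c['range_z']>0)
k,l,s,_=cv2.connectedComponentsWithStats(m.astype(np.uint8));i=1+s[1:,4].argmax();m=l==i
print(m.sum(),[np.percentile(v[m],[1,50,99]).round(4) for v in (a,b,X[...,2])])
P=np.c_[a[m],b[m],X[...,2][m]];print(np.linalg.svd(P-P.mean(0),full_matrices=False)[2][2])
E
```

```text
a 9.8 b -3.9 z 209.6 [-0.57   0.822  0.001] [-0.003 -0.001 -1.   ] w 0.08538489006005659 F [ 0.5  0.4 -0.9] g 0.0 q [ 0.33  0.26 -0.81  1.89  0.21  1.08  0.05] 8.15
3731 [array([-0.0028,  0.0341,  0.0536]), array([-0.0271,  0.0019,  0.0309]), array([0.038 , 0.0863, 0.102 ])]
[-0.76867997  0.00162406  0.63963151]
```

Measured against the rest, the blank spans a = -3 to 54 mm, b = -27 to 31 mm, and reaches z = 102 mm, which fits the mirrored lean. I'll descend and grip.

>>> carry_out:
  commands:
    - {"x":14,"y":5.5,"z":0,"spin":0}
    - {"x":0,"y":0,"z":0,"spin":0}
    - {"x":0,"y":0,"z":45,"spin":0}
    - {"x":0,"y":0,"z":45,"spin":0}
    - {"x":0,"y":0,"z":40,"spin":0}
    - {"x":0,"y":0,"z":20,"spin":0}
    - {"x":0,"y":0,"z":15,"spin":0}
    - {"x":0,"y":0,"z":0,"spin":0}

```text
time_s: 9.2
tool_pos: [0.4949, 0.1732, 0.046]
eef_rot: [-0.0, 0.464, 0.886, -0.0]
contact_force: [-0.2, 0.1, -0.7]
width: 0.0852
gripper_force: 0.0
```

>>> carry_out:
  commands:
    - {"x":0,"y":0,"z":0,"spin":0}
    - {"x":0,"y":0,"z":0,"spin":0}
    - {"x":0,"y":0,"z":0,"spin":0}
    - {"x":0,"y":0,"z":0,"spin":0}
    - {"x":0,"y":0,"z":0,"spin":0}
    - {"x":0,"y":0,"z":0,"spin":0}
  gripper: -1
  newtons: 60

```text
time_s: 9.95
tool_pos: [0.4952, 0.1729, 0.0479]
eef_rot: [0.001, 0.464, 0.886, -0.0]
contact_force: [-3.4, -0.2, 5.2]
width: 0.0592
gripper_force: 63.4
```

```bash
python3 - <<'E'
from h import *
st();cs=[read_camera(n)['img'] for n in ('side','wrist')]
a=cv2.resize(cs[0][190:300,220:350],(400,338),interpolation=2);b=cv2.resize(cs[1],(400,300))
o=np.zeros((338,800,3),np.uint8);o[:,:400]=a;o[:300,400:]=b;cv2.imwrite('pics/p4.png',o[...,::-1])
E
```

```text
a 23.4 b 3.1 z 47.9 [-0.57   0.822 -0.002] [ 0.001 -0.001 -1.   ] w 0.05919447993143848 F [-3.4 -0.2  5.2] g 63.41704208403826 q [ 0.18  0.5  -0.69  2.    0.45  0.8  -0.17] 9.95
```

View pics/p4.png

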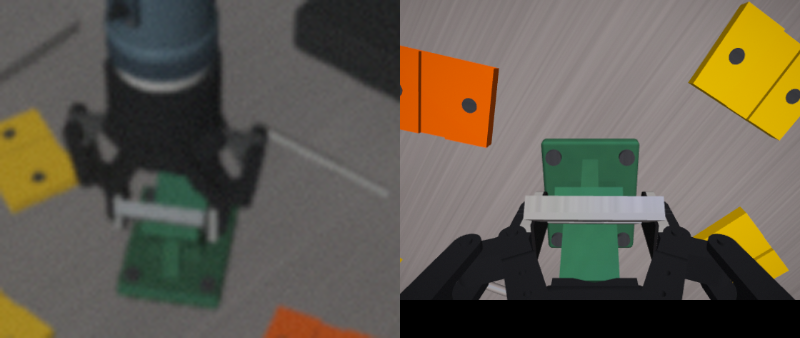

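It's gripped at 59 mm opening, with the blank between both pads. Now I'll lift it and carry it over the block.

>>> carry_out:
  commands:
    - {"x":0,"y":0,"z":-10,"spin":0}
    - {"x":0,"y":0,"z":-20,"spin":0}
    - {"x":0,"y":0,"z":-30,"spin":0}
    - {"x":0,"y":0,"z":-30,"spin":0}
    - {"x":0,"y":0,"z":-20,"spin":0}
    - {"x":-10,"y":-6,"z":-10,"spin":0}
    - {"x":-20,"y":-12,"z":0,"spin":0}
    - {"x":-30,"y":-18,"z":0,"spin":0}
  newtons: 80

```text
time_s: 11.05
tool_pos: [0.4988, 0.1027, 0.1661]
eef_rot: [-0.0, 0.463, 0.886, -0.0]
contact_force: [1.1, -1.1, -3.8]
width: 0.0583
gripper_force: 86.5
```

>>> carry_out:
  commands:
    - {"x":-35,"y":-20,"z":0,"spin":0}
    - {"x":-35,"y":-20,"z":0,"spin":0}
    - {"x":-35,"y":-20,"z":0,"spin":0}
    - {"x":-35,"y":-20,"z":0,"spin":0}
    - {"x":-35,"y":-20,"z":0,"spin":0}
    - {"x":-35,"y":-20,"z":0,"spin":0}
    - {"x":-25,"y":-15,"z":0,"spin":0}
    - {"x":-15,"y":-5,"z":0,"spin":0}

```text
time_s: 12.05
tool_pos: [0.5252, -0.1853, 0.1653]
eef_rot: [-0.001, 0.466, 0.885, -0.001]
contact_force: [0.9, -0.2, -2.7]
width: 0.0586
gripper_force: 86.4
```

```bash
cat >> h.py <<'E'
def plate(cam,V2,name,zmin=.04):
    c=read_camera(cam);cv2.imwrite(name,c['img'][...,::-1]);X=cloud(c)
    hsv=cv2.cvtColor(c['img'],cv2.COLOR_RGB2HSV)
    D=X[...,:2]-np.array(V2);a=D@A;b=D@B
    m=(abs(a)<.08)&(abs(b)<.034)&(hsv[...,1]<60)&(hsv[...,2]>95)&(X[...,2]>zmin)&(c['range_z']>0)
    k,l,s,_=cv2.connectedComponentsWithStats(m.astype(np.uint8));i=1+s[1:,4].argmax();m=l==i
    P=np.c_[a[m],b[m],X[...,2][m]]*1e3
    print(cam,m.sum(),'a,b,z pct',[np.percentile(P[:,j],[1,50,99]).round(1) for j in range(3)],'n',np.linalg.svd(P-P.mean(0),full_matrices=False)[2][2].round(3))
E
python3 - <<'E'
from h import *
st();p=read_state()['tool_pos'];print(p);plate('wrist',p[:2],'pics/w5.png',.1)
E
```

```text
a -287.9 b -176.8 z 165.3 [-0.566  0.824  0.001] [-0.003 -0.    -1.   ] w 0.058564960326742785 F [ 0.9 -0.2 -2.7] g 86.44726183265448 q [ 0.79  0.35 -0.62  1.86  0.24  1.01  0.68] 12.05
[ 0.52524059 -0.18525175  0.16526612]
wrist 7099 a,b,z pct [array([ 9.3, 26.2, 30.8]), array([-32.5,   0.4,  32.8]), array([177.2, 215.7, 219.3])] n [ 0.82   0.002 -0.572]
```

View pics/w5.png

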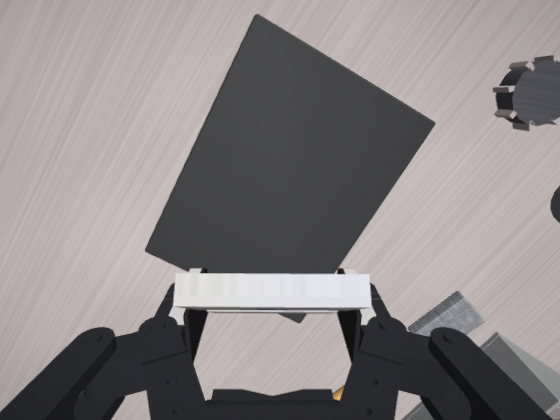

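The blank is held at the same lean over the block (edge at 175–370, row 290), with its upper edge still 54 mm above the TCP. I'll lower it, then ease it down with a light grip while following the arc.

>>> carry_out:
  commands:
    - {"x":0,"y":0,"z":30,"spin":0}
    - {"x":0,"y":0,"z":30,"spin":0}
    - {"x":0,"y":0,"z":20,"spin":0}
    - {"x":0,"y":0,"z":8,"spin":0}
    - {"x":0,"y":0,"z":0,"spin":0}
    - {"x":0,"y":0,"z":2,"spin":0}
    - {"x":0,"y":0,"z":2,"spin":0}
    - {"x":0,"y":0,"z":0,"spin":0}

```text
time_s: 13.1
tool_pos: [0.5272, -0.1821, 0.0747]
eef_rot: [0.0, 0.464, 0.886, -0.0]
contact_force: [0.0, -1.0, -3.5]
width: 0.0586
gripper_force: 86.4
```

>>> carry_out:
  commands:
    - {"x":0,"y":0,"z":0,"spin":0}
    - {"x":1,"y":0,"z":1,"spin":0}
    - {"x":3,"y":0,"z":3,"spin":0}
    - {"x":3,"y":0,"z":3,"spin":0}
    - {"x":3,"y":0,"z":3,"spin":0}
    - {"x":2,"y":0,"z":3,"spin":0}
    - {"x":2,"y":0,"z":3,"spin":0}
    - {"x":0,"y":0,"z":0,"spin":0}
  newtons: 20

```text
time_s: 14.1
tool_pos: [0.5238, -0.1769, 0.0677]
eef_rot: [0.006, 0.465, 0.885, -0.004]
contact_force: [-12.4, -3.4, 40.2]
width: 0.0585
gripper_force: 89.7
```

```bash
python3 - <<'E'
from h import *
st();p=read_state()['tool_pos'];print(p);plate('wrist',p[:2],'pics/w6.png',.045)
E
```

```text
a -280.2 b -173.1 z 67.7 [-0.568  0.823 -0.015] [ 0.007 -0.013 -1.   ] w 0.058522056440228766 F [-12.4  -3.4  40.2] g 89.6878781542182 q [ 0.72  0.47 -0.57  1.94  0.36  0.82  0.57] 14.1
[ 0.52384313 -0.17685276  0.06768286]
wrist 29317 a,b,z pct [array([-15. ,  32.8,  79.3]), array([-33.2,  -0.8,  32.8]), array([ 48.3,  50. , 120.6])] n [-0.328  0.924 -0.198]
```

The grip force didn't drop with the lower setting, and contact reached 40 N. I'll back off to light contact and release by opening instead.

>>> carry_out:
  commands:
    - {"x":-6,"y":0,"z":-6,"spin":0}
    - {"x":-6,"y":0,"z":-6,"spin":0}
    - {"x":0,"y":0,"z":0,"spin":0}
    - {"x":0,"y":0,"z":0,"spin":0}

```text
time_s: 14.65
tool_pos: [0.5251, -0.1798, 0.0692]
eef_rot: [-0.001, 0.464, 0.886, 0.0]
contact_force: [0.2, -0.5, -2.1]
width: 0.0583
gripper_force: 86.5
```

```bash
python3 - <<'E'
from h import *
st();p=read_state()['tool_pos'];print(p);plate('wrist',p[:2],'pics/w7.png',.07)
E
```

```text
a -283.3 b -173.8 z 69.2 [-0.57   0.821  0.002] [-0.002  0.001 -1.   ] w 0.058304241092981116 F [ 0.2 -0.5 -2.1] g 86.45221576094627 q [ 0.74  0.48 -0.57  1.92  0.34  0.84  0.59] 14.65
[ 0.52511064 -0.17980338  0.0692397 ]
wrist 7724 a,b,z pct [array([-10.1,  25.8,  30.7]), array([-32.4,   0.3,  32.7]), array([ 78. , 119.4, 123.2])] n [ 0.751  0.    -0.66 ]
```

>>> carry_out:
  commands:
    - {"x":0,"y":0,"z":0,"spin":0}
    - {"x":0,"y":0,"z":0,"spin":0}
    - {"x":0,"y":0,"z":0,"spin":0}
    - {"x":0,"y":0,"z":0,"spin":0}
    - {"x":0,"y":0,"z":0,"spin":0}
    - {"x":0,"y":0,"z":0,"spin":0}
    - {"x":0,"y":0,"z":0,"spin":0}
  gripper: 1

```text
time_s: 15.58
tool_pos: [0.5258, -0.1804, 0.0703]
eef_rot: [-0.0, 0.464, 0.886, 0.0]
contact_force: [-0.1, -0.4, -0.1]
width: 0.0855
gripper_force: 0.0
```

>>> carry_out:
  commands:
    - {"x":0,"y":0,"z":-50,"spin":0}
    - {"x":0,"y":0,"z":-50,"spin":0}
    - {"x":0,"y":0,"z":0,"spin":0}
    - {"x":0,"y":0,"z":0,"spin":0}

```text
time_s: 16.08
tool_pos: [0.5254, -0.1804, 0.1701]
eef_rot: [-0.0, 0.464, 0.886, -0.0]
contact_force: [-0.3, -0.0, -0.3]
width: 0.0857
gripper_force: 0.0
```

```bash
python3 - <<'E'
from h import *
st();s=read_state();p=s['tool_pos'];R=quatR(s['eef_rot']);print(p)
c=read_camera('wrist');cv2.imwrite('pics/w8.png',c['img'][...,::-1]);X=cloud(c);hsv=cv2.cvtColor(c['img'],cv2.COLOR_RGB2HSV)
m=(np.linalg.norm(X[...,:2]-p[:2],axis=-1)<.1)&(hsv[...,2]>100)&(X[...,2]>.053)&(X[...,2]<.07)&(c['range_z']>0)
k,l,t,_=cv2.connectedComponentsWithStats(m.astype(np.uint8));i=1+t[1:,4].argmax();P=X[l==i]
D=(P-p)@R;print(len(P),np.percentile(P[:,2],[1,50,99]),cv2.minAreaRect((D[:,:2]*1000).astype(np.float32)))
E
```

```text
a -284.0 b -173.9 z 170.1 [-0.57   0.822 -0.   ] [-0. -0. -1.] w 0.08567664570491085 F [-0.3 -0.  -0.3] g 0.0 q [ 0.8   0.34 -0.63  1.86  0.23  1.02  0.67] 16.075
[ 0.52541396 -0.18038113  0.17009614]
8467 [0.05561661 0.05945742 0.0612313 ] ((23.781965255737305, 0.46353912353515625), (84.8234634399414, 59.47248840332031), 0.21430806815624237)
```

View pics/w8.png

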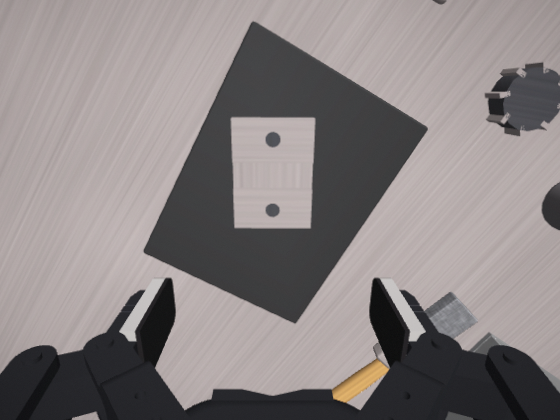

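The blank lies flat on the block with its groove up (232–315, 118–228), centred 24 mm ahead of the tool and square to it. I'll regrip it at its middle.

>>> carry_out:
  commands:
    - {"x":24,"y":0.5,"z":0,"spin":0}
    - {"x":0,"y":0,"z":40,"spin":0}
    - {"x":0,"y":0,"z":40,"spin":0}
    - {"x":0,"y":0,"z":30,"spin":0}
    - {"x":0,"y":0,"z":12,"spin":0}
    - {"x":0,"y":0,"z":0,"spin":0}
    - {"x":0,"y":0,"z":0,"spin":0}

```text
time_s: 17.0
tool_pos: [0.5136, -0.1604, 0.0492]
eef_rot: [0.001, 0.464, 0.886, 0.0]
contact_force: [0.2, 0.8, -0.0]
width: 0.0852
gripper_force: 0.0
```

>>> carry_out:
  commands:
    - {"x":0,"y":0,"z":0,"spin":0}
    - {"x":0,"y":0,"z":0,"spin":0}
    - {"x":0,"y":0,"z":0,"spin":0}
    - {"x":0,"y":0,"z":0,"spin":0}
    - {"x":0,"y":0,"z":0,"spin":0}
    - {"x":0,"y":0,"z":0,"spin":0}
  gripper: -1
  newtons: 60

```text
time_s: 17.75
tool_pos: [0.5134, -0.1609, 0.0503]
eef_rot: [0.001, 0.464, 0.886, -0.0]
contact_force: [-3.8, -0.4, 7.5]
width: 0.057
gripper_force: 62.1
```

>>> carry_out:
  commands:
    - {"x":0,"y":0,"z":-4,"spin":0}
    - {"x":0,"y":0,"z":-8,"spin":0}
    - {"x":0,"y":0,"z":-16,"spin":0}
    - {"x":-5,"y":0,"z":-20,"spin":0}
    - {"x":-5,"y":0,"z":-20,"spin":0}
    - {"x":-5,"y":0,"z":-16,"spin":0}
    - {"x":0,"y":0,"z":-8,"spin":0}
    - {"x":0,"y":0,"z":-3,"spin":0}

```text
time_s: 18.75
tool_pos: [0.521, -0.1725, 0.1437]
eef_rot: [0.0, 0.464, 0.886, 0.0]
contact_force: [-0.6, 0.3, -4.1]
width: 0.0568
gripper_force: 64.7
```

>>> carry_out:
  commands:
    - {"x":0,"y":0,"z":0,"spin":0}
    - {"x":0,"y":0,"z":0,"spin":0}
    - {"x":0,"y":0,"z":0,"spin":0}
    - {"x":0,"y":0,"z":0,"spin":0}
    - {"x":0,"y":0,"z":0,"spin":0}
    - {"x":0,"y":0,"z":0,"spin":0}

```text
time_s: 19.5
tool_pos: [0.5211, -0.1726, 0.1433]
eef_rot: [-0.0, 0.464, 0.886, 0.0]
contact_force: [0.7, 0.1, -2.7]
width: 0.0566
gripper_force: 64.7
```

```bash
python3 - <<'E'
from h import *
for k in range(2):
    st();s=read_state();p=s['tool_pos'];R=quatR(s['eef_rot']);print(p)
    c=read_camera('wrist');cv2.imwrite('pics/w9.png',c['img'][...,::-1]);X=cloud(c);hsv=cv2.cvtColor(c['img'],cv2.COLOR_RGB2HSV)
    D=(X-p)@R
    m=(abs(D[...,0])<.06)&(abs(D[...,1])<.027)&(hsv[...,2]>100)&(X[...,2]>.12)&(X[...,2]<.18)&(c['range_z']>0)
    n,l,t,_=cv2.connectedComponentsWithStats(m.astype(np.uint8));i=1+t[1:,4].argmax();Q=X[l==i]
    Z=Q-np.median(Q,0);N=np.linalg.svd(Z-Z.mean(0),full_matrices=False)[2][2];N*=np.sign(N[2])
    print(len(Q),Q.mean(0).round(4),np.percentile(Q[:,2],[2,50,98]).round(4),'tilt',np.arccos(N[2]).round(3),np.percentile(D[l==i][:,0],[1,99]).round(4))
E
```

```text
a -275.1 b -173.0 z 143.3 [-0.57   0.822  0.   ] [-0.  0. -1.] w 0.056621250036637365 F [ 0.7  0.1 -2.7] g 64.65899124741554 q [ 0.78  0.36 -0.63  1.9   0.26  0.96  0.64] 19.5
[ 0.52109772 -0.17260796  0.14325333]
20323 [ 0.5175 -0.1675  0.1516] [0.1476 0.1522 0.1536] tilt 0.006 [-0.0397  0.0434]
a -275.2 b -173.0 z 143.3 [-0.57   0.822  0.   ] [ 0.  0. -1.] w 0.05690648102639198 F [ 0.5  0.4 -3.2] g 64.65963408350945 q [ 0.78  0.36 -0.63  1.9   0.26  0.96  0.64] 19.55
[ 0.52111528 -0.17266456  0.1432888 ]
20336 [ 0.5175 -0.1675  0.1517] [0.1477 0.1523 0.1536] tilt 0.006 [-0.0396  0.0434]
```

View pics/w9.png

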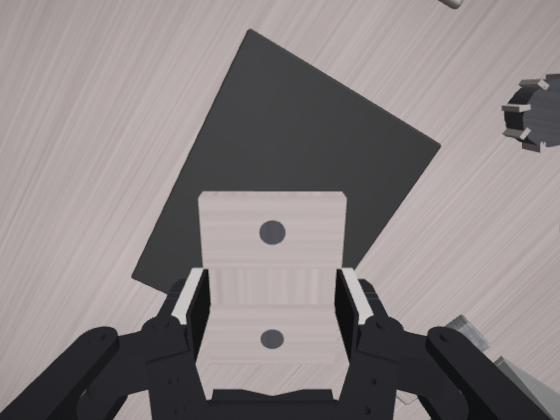

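The blank is held groove up (200–350, 192–362), tilted 0.006 rad, with its centre about 97 mm above the block top, near its middle, and steady. I'll hand it in.

```bash
python3 -c "
from rig import *
print(hand_in())"
```

```text
the job is handed in; nothing more can be done
None
```

The blank is turned over and handed in with the gripper still holding it grooved face up, level to about 0.006 rad, about 97 mm above the middle of the granite block; the hand-in gave no verdict, and I did not re-measure the other items on the bench.

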